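Load a dosing-trial tray from untreated to full rate

TASK

Load the near row of the black carrying tray for the dosing trial: each of the three pots on the bench goes into the pocket whose tag has its rim colour, in number order - white (1, untreated) first, then yellow (2, half rate), blue (3, full rate) last - and no pot is moved until the cleaner one before it is in its pocket, so that nothing is carried over. Keep the pots upright and lower each to the floor of its pocket before letting go, do not drop it in. Leave the three plain guard pots in the far row and the pink watering can where they are.

Things in the scene. Friction and masses are not known exactly. Their poses are not given: they have to be found in the camera images.
- mid_white (a point): The white-rimmed pot (number 1, untreated): its rim collar is white. Tapered round terracotta-brown plastic pot, rigid, loose, about 0.14 kg, closed by a brown coir disc 4 mm below its top edge; 85 mm tall, base 40 mm wide, straight vertical rim collar 60 mm wide over the top 18 mm (55 mm just below). Point: its centre, 42.5 mm above its underside; z up its axis.
- mid_yellow (a point): The yellow-rimmed pot (number 2, half rate): its rim collar is yellow. Tapered round terracotta-brown plastic pot, rigid, loose, about 0.14 kg, closed by a brown coir disc 4 mm below its top edge; 85 mm tall, base 40 mm wide, straight vertical rim collar 60 mm wide over the top 18 mm (55 mm just below). Point: its centre, 42.5 mm above its underside; z up its axis.
- mid_blue (a point): The blue-rimmed pot (number 3, full rate): its rim collar is blue. Tapered round terracotta-brown plastic pot, rigid, loose, about 0.14 kg, closed by a brown coir disc 4 mm below its top edge; 85 mm tall, base 40 mm wide, straight vertical rim collar 60 mm wide over the top 18 mm (55 mm just below). Point: its centre, 42.5 mm above its underside; z up its axis.
- pocket_white (a point): Near-row pocket of the tray with the white tag (white, one stud: untreated; flat, 20 x 60 mm, on the tray's near edge beside it); which near pocket has which tag varies. Straight round well 58 mm wide, 40 mm deep, flat floor. Point: centre of its floor, 5 mm above the bench, 40 mm below the mouth; a seated pot stands 45 mm out. Axes as the tray's: x to the far row, y along the row, z up.
- pocket_yellow (a point): Near-row pocket of the tray with the yellow tag (yellow, two studs: half rate; flat, 20 x 60 mm, on the tray's near edge beside it); which near pocket has which tag varies. Straight round well 58 mm wide, 40 mm deep, flat floor. Point: centre of its floor, 5 mm above the bench, 40 mm below the mouth; a seated pot stands 45 mm out. Axes as the tray's: x to the far row, y along the row, z up.
- pocket_blue (a point): Near-row pocket of the tray with the blue tag (blue, three studs: full rate; flat, 20 x 60 mm, on the tray's near edge beside it); which near pocket has which tag varies. Straight round well 58 mm wide, 40 mm deep, flat floor. Point: centre of its floor, 5 mm above the bench, 40 mm below the mouth; a seated pot stands 45 mm out. Axes as the tray's: x to the far row, y along the row, z up.
- tray: Black (very dark grey) plastic carrying tray, 228 x 336 mm, 45 mm high, two rows of three round pockets 100 mm apart; it does not move when pushed. Origin: centre of its underside on the bench. x points from the near row (to be filled, row centre line at x = -50 mm) to the far row (x = +50 mm, full of guard pots), y along the rows (pockets at -100, 0, +100 mm), z up.
- guard0_mid (a point): A guard pot, plain terracotta-brown all over with the same shape and size as the others, loose in a far-row pocket of the tray. To be left alone. This point is its centre, half-way up.
- guard1_mid (a point): A guard pot, plain terracotta-brown all over with the same shape and size as the others, loose in a far-row pocket of the tray. To be left alone. This point is its centre, half-way up.
- guard2_mid (a point): A guard pot, plain terracotta-brown all over with the same shape and size as the others, loose in a far-row pocket of the tray. To be left alone. This point is its centre, half-way up.
- can_mid (a point): Pink plastic watering can, body 136 mm wide, 204 mm to the top of its handle, its spout reaching about 200 mm from its axis along x; loose, to be left alone. This point is on the body's axis, 70 mm above the bench.
There are look-alikes about, which are no part of the job. What is shaped like the part that bears guard2_mid but green or turquoise is not meant.

How it is judged (in metres and radians):
On the way, in this order (a step that is already met when the one before it is completed fails the run):
1. the white pot is in the white-tagged pocket, down on its floor, and let go (horizontal distance between mid_white and pocket_white below 0.01 m and z of mid_white in the frame of pocket_white below 0.0485 m and angle between mid_white's own z axis and vertical below 0.12 rad and contact force between the fingers and pot_white below 0.2 N and linear speed of pot_white below 0.03 m/s), for 0.2 s.
2. the yellow pot is in the yellow-tagged pocket, down on its floor, and let go (horizontal distance between mid_yellow and pocket_yellow below 0.01 m and z of mid_yellow in the frame of pocket_yellow below 0.0485 m and angle between mid_yellow's own z axis and vertical below 0.12 rad and contact force between the fingers and pot_yellow below 0.2 N and linear speed of pot_yellow below 0.03 m/s), for 0.2 s.
3. the blue pot is in the blue-tagged pocket, down on its floor, and let go (horizontal distance between mid_blue and pocket_blue below 0.01 m and z of mid_blue in the frame of pocket_blue below 0.0485 m and angle between mid_blue's own z axis and vertical below 0.12 rad and contact force between the fingers and pot_blue below 0.2 N and linear speed of pot_blue below 0.03 m/s), for 0.2 s.
At the end, for the whole second after the job is handed in: Each pot stands in the pocket tagged with its rim colour: within 10 mm of the pocket's centre, within 6 mm of its floor, upright to 0.12 rad, let go and at rest. Guard pots are within 20 mm of their starts and upright to 0.15 rad, the watering can within 40 mm of its start (all of step 1 and all of step 2 and all of step 3 and distance of each of guard0_mid, guard1_mid, guard2_mid from where it was at the start of the episode below 0.02 m and angle between each of guard0_mid, guard1_mid, guard2_mid's own z axis and vertical below 0.15 rad and distance of can_mid from where it was at the start of the episode below 0.04 m); the robot touches nothing.
It fails at once if a pot is moved (30 mm) before the cleaner one is down in its pocket ((distance of mid_yellow from where it was at the start of the episode above 0.03 m and not (horizontal distance between mid_white and pocket_white below 0.01 m and z of mid_white in the frame of pocket_white below 0.0485 m and angle between mid_white's own z axis and vertical below 0.12 rad)) or (distance of mid_blue from where it was at the start of the episode above 0.03 m and not (horizontal distance between mid_yellow and pocket_yellow below 0.01 m and z of mid_yellow in the frame of pocket_yellow below 0.0485 m and angle between mid_yellow's own z axis and vertical below 0.12 rad))).
It fails at once if a pot is tipped (beyond 0.6 rad) (angle between any of mid_white, mid_yellow, mid_blue's own z axis and vertical above 0.6 rad).
It fails at once if a pot is dropped (falls freely faster than 0.7 m/s, some 25 mm) ((contact force between the fingers and pot_white below 0.05 N and linear speed of pot_white above 0.7 m/s) or (contact force between the fingers and pot_yellow below 0.05 N and linear speed of pot_yellow above 0.7 m/s) or (contact force between the fingers and pot_blue below 0.05 N and linear speed of pot_blue above 0.7 m/s)).
It fails at once if a guard pot is displaced (30 mm) or tipped (0.3 rad) (distance of any of guard0_mid, guard1_mid, guard2_mid from where it was at the start of the episode above 0.03 m or angle between any of guard0_mid, guard1_mid, guard2_mid's own z axis and vertical above 0.3 rad).
It fails at once if the watering can is displaced by more than 40 mm (distance of can_mid from where it was at the start of the episode above 0.04 m).
It also fails if it takes over 67 s, if anything falls off the work surface, if the arm or the gripper's body presses on something with over 40 N, if the wrist force passes 120 N, or if a joint passes its speed limit or range.

ROBOT

A 6-joint arm with a two-finger parallel gripper is mounted at the origin on the work surface. World frame = base frame: x ahead of the robot, y to its left, z up, the work surface at z = 0. Lengths are in m, angles in degrees, forces in N, time in s.
With the tool pointing down it reaches from about 0.375 to 0.9 m from the base axis. Payload 3.1 kg.
Tool frame: the origin (TCP) lies at the very end of the fingers, on their centre line; the grasp point (between the pads) lies behind it (bot.grip_depth is the z of the grasp point in the tool frame, in m); z points along the fingers, y is the direction in which the jaws open and shut (so a half turn about z gives the same grasp; the last joint's range is limited). The gripper opens to 87 mm and grips with 3 to 60 N. Pads are 19 mm wide; open, the fingers measure 117 mm over their backs; the gripper's body (75 mm by 190 mm) begins 51 mm behind the grasp point.
Start: joints at [63.512, 30.224, 82.088, -0, 67.689, -10.227], TCP at [0.175, 0.6, 0.198] pointing down, gripper open.
Joint ranges: [-176.69, 176.69], [-43.24, 126.21], [12.49, 139.97], [-82, 262], [0, 151.66], [-163.58, 163.58]. Speed limits (degrees/s): [159.86, 159.86, 180, 180, 180, 180].

INTERFACE

Orientations are given as a 3x3 rotation matrix whose columns are the frame's x, y, z axes.
In Python, from rig import bot, vision gives the robot as it stands. The module is installed in compiled form; this text tells all that it offers.
- The arm moves only by the shell command python3 -m jog 'ROWS'. ROWS is JSON, a list of rows, each a list of 3 entries, a list of its own where there are three numbers: the shift along the tool's x, y, z in mm, then the turn, a rotation vector about the tool's x, y, z in degrees, then the closure, from 0 (fully open) to 1 (shut). In form: [[[dx, dy, dz], [wx, wy, wz], fingers], ...]. A call has 1 to 12 rows; each row is the pose to reach, as a shift and turn from the pose commanded when the call began, along the tool's axes at that moment; what a row does not reach only later rows make up. A row lasts 1/12 s, in which the tool goes at most 41.7 mm and 7.16 degrees, less where a joint would pass 70% of its speed; a pose out of reach is approached as far as the arm can. A call with a gripper value outside its range is refused whole. The fingers move at their own pace and stop on an object; the grip force is fixed at half the most. Time passes only in rows, so rows that repeat a pose let the fingers close. It gives the time, the measured TCP pose, the force and the opening at its end, in the units of the state.
- bot.read_state(): the state, without advancing time (a new reading comes with each control period).
- vision.capture(name): name is "scene" or "side" or "wrist"; returns the picture (480x640x3 uint8, red, green, blue); there is no depth.
- vision.camera_info(name): a dict with "intrinsics" (3x3 intrinsics, pixels), "dist" ([k1, k2, p1, p2, k3] as OpenCV has them; the pictures are not rectified), "camera_from_world" (4x4, takes a point from world to camera coordinates); the wrist camera has in their place "mount" (4x4, takes a point from camera to tool coordinates, whose origin is the TCP and whose axes are the flange's). Camera axes: x right, y up, looking along -z (the intrinsics and any distortion apply to the point x, -y, -z); pixel columns grow to the right and rows downward; lengths in m; the calibration is good to about 2 mm. A picture is of the moment at which its call begins: read the wrist's pose just before it. camera_info takes no time and is no camera call.
- bot.hand_in(): hands the job in, once; it reports no verdict.
The state is a dict: "time_s": time; "joint_positions": joint angles; "qvel": joint speeds; "tau": joint torques, N m; "position": TCP position; "tcp_rot": TCP orientation; "force": force on the tool from outside, world axes, zero at the start; "moment": the same for the moment, N m; "opening": opening from 0.0 (shut) to 1.0 (fully open).
Only numpy, scipy, OpenCV 4.12 (cv2) and the standard library are available. Lean on these libraries where they do the work, as an engineer would, in place of code of your own. Each camera call takes 0.05 s, during which the arm holds its last target. There are 200 camera calls.

## Working session

There is one attempt and no reset: what is moved stays moved. The work goes in short steps, Python scripts to look and compute and a shell command to move; the robot and the scene stay as the last step left them, time stands still between calls to the robot, and variables do not carry over. Pictures are saved under pics/ and viewed, about 8 in all and at most 12, crops included, and the job is handed in when it is done.

```bash
mkdir -p pics; python3 - <<'E'
from rig import bot, vision
import cv2
s=bot.read_state(); print(s['time_s'],s['position'],s['tcp_rot'],s['opening'],bot.grip_depth)
for n in("scene","side"):
    cv2.imwrite(f'pics/{n}0.png',vision.capture(n)[:,:,::-1]); i=vision.camera_info(n); print(i)
print(vision.camera_info("wrist"))
E
```

```text
0.0 [0.17460264 0.59929366 0.19737002] [[-9.60018578e-01  2.79934626e-01 -9.67031183e-04]
 [ 2.79936034e-01  9.60016682e-01 -1.94610934e-03]
 [ 3.83582678e-04 -2.13900799e-03 -9.99997639e-01]] 1.0021829777870372 -0.0187
{'intrinsics': array([[584.51046524,   0.        , 315.34081362],
       [  0.        , 584.51046524, 243.23325272],
       [  0.        ,   0.        ,   1.        ]]), 'dist': array([-0.16193785,  0.        ,  0.        ,  0.        ,  0.        ]), 'camera_from_world': array([[ 0.54205363,  0.84031765,  0.0066422 , -0.39152864],
       [-0.63411457,  0.40382844,  0.65940981,  0.32132322],
       [ 0.55143139, -0.3616474 ,  0.75175434, -1.92576373],
       [ 0.        ,  0.        ,  0.        ,  1.        ]])}
{'intrinsics': array([[612.48401751,   0.        , 313.16866268],
       [  0.        , 612.48401751, 238.19280181],
       [  0.        ,   0.        ,   1.        ]]), 'dist': array([-0.03081571,  0.        ,  0.        ,  0.        ,  0.        ]), 'camera_from_world': array([[ 0.73351589, -0.67962155, -0.00830636, -0.38045677],
       [ 0.48437351,  0.51413324,  0.70784837, -0.37647886],
       [-0.47679843, -0.5232414 ,  0.70631558, -0.95997801],
       [ 0.        ,  0.        ,  0.        ,  1.        ]])}
{'intrinsics': array([[432.96019456,   0.        , 318.60667338],
       [  0.        , 432.96019456, 245.48865469],
       [  0.        ,   0.        ,   1.        ]]), 'dist': array([0.02306708, 0.        , 0.        , 0.        , 0.        ]), 'mount': array([[ 2.44121269e-04,  9.57919125e-01,  2.87038133e-01,
         7.93679239e-02],
       [ 9.99999685e-01, -1.70818274e-05, -7.93477093e-04,
        -4.01781316e-04],
       [-7.55183747e-04,  2.87038236e-01, -9.57918828e-01,
        -1.88353913e-01],
       [ 0.00000000e+00,  0.00000000e+00,  0.00000000e+00,
         1.00000000e+00]])}
```

View pics/scene0.png

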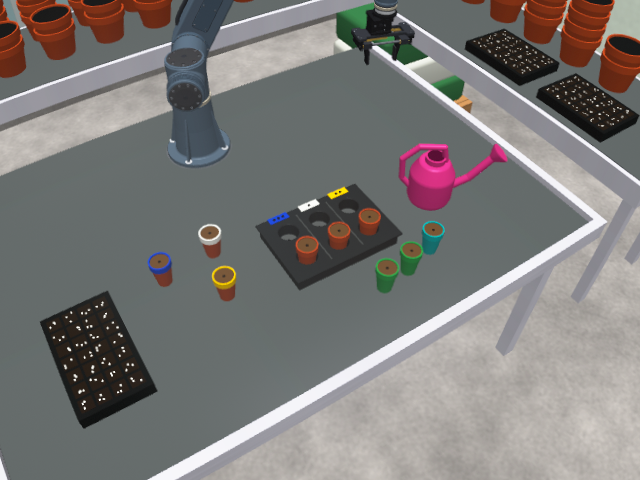

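View pics/side0.png

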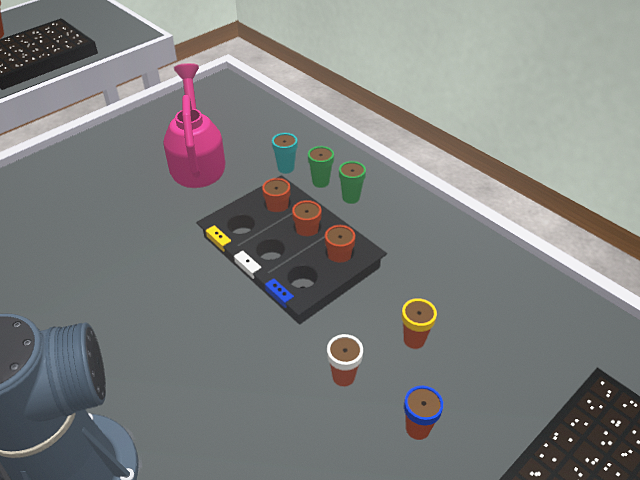

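Candidates in the scene view: white pot (210,236), yellow (225,280), blue (160,266). Look-alikes are teal (432,237), greens (410,257) and (386,274), and the terracotta guards (307,247), (339,233), (369,219). The tags run blue (278,218), white (308,206), yellow (338,193). Next I fit positions from both cameras.

```bash
cat > h.py <<'E'
import numpy as np, cv2
from scipy.optimize import least_squares
from rig import bot, vision
F=np.diag([1.,-1,-1])
def proj(n,P,s=None):
    i=vision.camera_info(n)
    if n=='wrist':
        T=np.eye(4); T[:3,:3]=s['tcp_rot']; T[:3,3]=s['position']; M=np.linalg.inv(T@i['mount'])
    else: M=i['camera_from_world']
    Q=(np.asarray(P).reshape(-1,3)@M[:3,:3].T+M[:3,3])@F
    return cv2.projectPoints(Q,np.zeros(3),np.zeros(3),i['intrinsics'],i['dist'])[0][:,0]
def cen(p):
    m=cv2.moments(cv2.convexHull(np.asarray(p,np.float32))); return np.array([m['m10'],m['m01']])/m['m00']
a=np.linspace(0,2*np.pi,48); C=np.c_[np.cos(a),np.sin(a),0*a]
collar=lambda x,y,z=0: np.r_[C*.03+[x,y,z+.085],C*.03+[x,y,z+.067]]
def mask(im,col):
    h,s,v=cv2.split(cv2.cvtColor(im,cv2.COLOR_RGB2HSV)); h=h.astype(int)
    return {'white':(s<40)&(v>150),'yellow':(abs(h-25)<8)&(s>150)&(v>110),'blue':(abs(h-115)<10)&(s>130)&(v>80)}[col].astype(np.uint8)
def blob(im,col,near,r=25):
    n,l,st,c=cv2.connectedComponentsWithStats(mask(im,col)); yy,xx=np.mgrid[:480,:640]
    sel=[k for k in range(1,n) if np.hypot(*(c[k]-near))<r and st[k,4]>6 and st[k,4]<20000]
    m=np.isin(l,sel); return np.c_[xx[m],yy[m]]
def fit(f,obs,x0):
    # obs: list (cam,state,centroid)
    r=least_squares(lambda q:np.concatenate([cen(proj(n,f(*q),s))-c for n,s,c in obs]),x0)
    return r.x,r.fun
E
python3 - <<'E'
from h import *
im={n:cv2.imread(f'pics/{n}0.png')[:,:,::-1].copy() for n in('scene','side')}
P={'white':[(210,236),(345,350)],'yellow':[(225,278),(419,314)],'blue':[(160,264),(423,404)]}
T={'white':[(308,206),(247,263)],'yellow':[(338,193),(217,237)],'blue':[(278,218),(279,292)]}
t={}
for c in P:
    o=[(n,None,cen(blob(im[n],c,p))) for n,p in zip(im,P[c])]
    print('pot',c,[len(blob(im[n],c,p)) for n,p in zip(im,P[c])],*fit(collar,o,[.5,0]))
    o=[(n,None,cen(blob(im[n],c,p,16))) for n,p in zip(im,T[c])]
    sq=lambda x,y:np.c_[C[:,:2]*.01+[x,y],0*a+.046]
    t[c],e=fit(sq,o,[.5,.2]); print('tag',c,t[c],e)
d=t['yellow']-t['blue']; print('spacing',np.linalg.norm(d),np.linalg.norm(t['white']-t['blue']))
y=d/np.linalg.norm(d); 
x=np.array([y[1],-y[0]]); print('x',x,'y',y,np.degrees(np.arctan2(x[1],x[0])))
# find near-edge offset: overlay
m=(t['yellow']+t['blue']+t['white'])/3
for off in (.104,):
    O=m+x*off
    for n in im:
        v=im[n][:,:,::-1].copy()
        for px in(-.05,.05):
            for py in(-.1,0,.1):
                q=O+x*px+y*py; 
                pts=C*.029+[*q,.045] if px<0 else C*.03+[*q,.09]
                cv2.polylines(v,[np.int32(proj(n,pts)*16)],True,(255,255,0),1,cv2.LINE_AA,4)
        co=[np.r_[O+x*sx*.114+y*sy*.168,.045] for sx,sy in((-1,-1),(-1,1),(1,1),(1,-1))]
        cv2.polylines(v,[np.int32(proj(n,co)*16)],True,(0,255,255),1,cv2.LINE_AA,4)
        r=v[170:300,230:430] if n=='scene' else v[160:340,180:400]
        im[n+'o']=cv2.resize(r,(400,300),interpolation=cv2.INTER_CUBIC)
    print('O',O)
cv2.imwrite('pics/ov.png',np.hstack([im['sceneo'],im['sideo']]))
E
```

```text
pot white [201, 448] [ 0.44308706 -0.16064859] [-0.04523048  0.06410454 -0.04869225 -0.03150697]
tag white [0.46578597 0.13674246] [-1.08527012 -0.35307208  0.13479829 -0.90660932]
pot yellow [248, 450] [ 0.59431171 -0.19499966] [-0.44939478 -0.333767    0.04635477 -0.36701107]
tag yellow [0.46757012 0.23590201] [-1.34243491 -0.53911193  0.09399557 -0.89246551]
pot blue [189, 496] [ 0.46199097 -0.31626379] [-0.20149671 -0.13186924  0.00091425 -0.18760928]
tag blue [0.4634571  0.03671964] [-1.0997569  -0.5835045   0.1058784  -1.06875948]
spacing 0.19922483378831737 0.10004993177115597
x [ 0.99978687 -0.02064509] y [0.02064509 0.99978687] -1.1829606562972819Traceback (most recent call last):
  File "<stdin>", line 19, in <module>
RuntimeError: dictionary changed size during iteration
```

```bash
python3 - <<'E'
from h import *
im={n:cv2.imread(f'pics/{n}0.png')[:,:,::-1].copy() for n in('scene','side')}
T={'white':[(308,206),(247,263)],'yellow':[(338,193),(217,237)],'blue':[(278,218),(279,292)]}
t={}
for c in T:
    o=[(n,None,cen(blob(im[n],c,p,16))) for n,p in zip(im,T[c])]
    sq=lambda x,y,z:np.c_[C[:,:2]*.01+[x,y],0*a+z]
    q,e=fit(sq,o,[.5,.2,.046]); t[c]=q[:2]; print('tag',c,q,e)
d=t['yellow']-t['blue']; y=d/np.linalg.norm(d); x=np.array([y[1],-y[0]]); print(x,y)
m=(t['yellow']+t['blue']+t['white'])/3
O=m+x*.104; print('O',O); out=[]
for n in im:
        v=cv2.resize(im[n][:,:,::-1],None,fx=2,fy=2,interpolation=cv2.INTER_CUBIC)
        L=lambda p,c:cv2.polylines(v,[np.int32((proj(n,p)*2+.5)*16)],True,c,1,cv2.LINE_AA,4)
        for px in(-.05,.05):
            for py in(-.1,0,.1):
                q=O+x*px+y*py; L(C*.029+[*q,.045] if px<0 else C*.03+[*q,.09],(255,255,0))
        L([np.r_[O+x*sx*.114+y*sy*.168,.045] for sx,sy in((-1,-1),(-1,1),(1,1),(1,-1))],(0,255,255))
        r=v[350:600,480:840] if n=='scene' else v[330:660,380:790]
        out.append(cv2.resize(r,(400,300)))
cv2.imwrite('pics/ov.png',np.hstack(out))
E
```

```text
tag white [0.46620072 0.13878721 0.04227549] [-0.40516237  0.37704614 -0.18103319 -0.29165847]
tag yellow [0.46850484 0.23947803 0.0413032 ] [-0.21431521  0.34834232 -0.30199961 -0.3902006 ]
tag blue [0.46399046 0.0387523  0.04119377] [-0.31272362  0.42726337 -0.25129641 -0.18534774]
[ 0.99974719 -0.0224846 ] [0.0224846  0.99974719]
O [0.57020571 0.13666745]
```

View pics/ov.png

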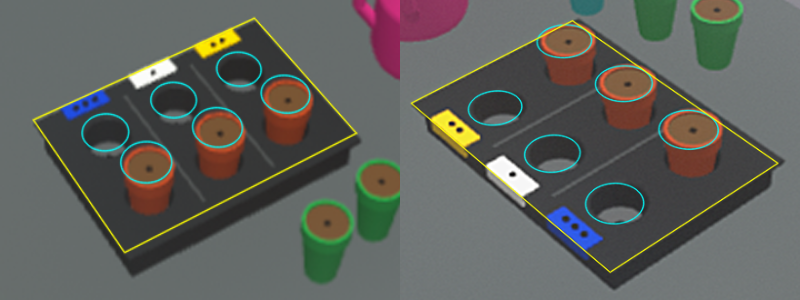

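```bash
cat >> h.py <<'E'
from scipy.spatial.transform import Rotation as Ro
def ray(n,p,z):
    f=lambda q:(proj(n,[[q[0],q[1],z]])-p).ravel(); return least_squares(f,[.5,.2]).x
def rel(p,yaw=45):
    s=bot.read_state(); R=np.array(s['tcp_rot']); c,q=np.cos(np.radians(yaw)),np.sin(np.radians(yaw))
    y=np.array([c,q,0]); z=np.array([0,0,-1]); G=np.c_[np.cross(y,z),y,z]
    print('rel',p,np.round(R.T@(np.array(p)-s['position'])*1000,1),np.round(Ro.from_matrix(R.T@G).as_rotvec(degrees=True),1))
E
python3 - <<'E'
from h import *
print('can base',ray('scene',(430,195),.03),ray('side',(195,165),.03),'handle',ray('scene',(404,160),.18))
R=np.array(bot.read_state()['tcp_rot'])
for p in [(.175,.6,.3),(.32,.35,.3),(.40,.0,.3),(.42,-.10,.25)]: rel(p)
E
```

```text
can base [0.6144937 0.4778755] [0.58146168 0.48537151] handle [0.57531491 0.38663885]
rel (0.175, 0.6, 0.3) [-1.000e-01  5.000e-01 -1.025e+02] [-0.1  0.  28.7]
rel (0.32, 0.35, 0.3) [-209.3 -198.9 -102.2] [-0.1  0.  28.7]
rel (0.4, 0.0, 0.3) [-384.1 -512.5 -101.7] [-0.1  0.  28.7]
rel (0.42, -0.1, 0.25) [-431.3 -602.8  -51.5] [-0.1  0.  28.7]
```

```bash
python3 -m jog '[[[0,0,-35],[0,0,0],0],[[0,0,-70],[0,0,0],0],[[0,0,-102],[0,0,0],0],[[-30,-28,-102],[0,0,5],0],[[-60,-57,-102],[0,0,10],0],[[-90,-85,-102],[0,0,15],0],[[-120,-114,-102],[0,0,20],0],[[-150,-142,-102],[0,0,25],0],[[-180,-171,-102],[0,0,28.7],0],[[-209,-199,-102],[0,0,28.7],0],[[-209,-199,-102],[0,0,28.7],0]]'
python3 - <<'E'
from h import *
for p in [(.32,.35,.3),(.36,.21,.3),(.39,.05,.3),(.43,-.12,.28)]: rel(p)
E
```

```text
time_s: 1.02
position: [0.3227, 0.3449, 0.3]
tcp_rot: [[-0.703, 0.712, 0.001], [0.712, 0.703, -0.004], [-0.004, -0.002, -1.0]]
force: [-1.2, 0.7, -0.2]
opening: 1.001
rel (0.32, 0.35, 0.3) [5.6 1.7 0. ] [-0.1  0.2 -0.4]
rel (0.36, 0.21, 0.3) [-122.1  -68.2    0.6] [-0.1  0.2 -0.4]
rel (0.39, 0.05, 0.3) [-257.1 -159.3    1.3] [-0.1  0.2 -0.4]
rel (0.43, -0.12, 0.28) [-406.1 -250.2   22. ] [-0.1  0.2 -0.4]
```

```bash
python3 -m jog '[[[-35,-20,0],[0,0,0],0],[[-70,-40,0],[0,0,0],0],[[-105,-60,0],[0,0,0],0],[[-139,-81,1],[0,0,0],0],[[-173,-103,1],[0,0,0],0],[[-207,-125,1],[0,0,0],0],[[-241,-148,1],[0,0,0],0],[[-275,-170,4],[0,0,0],0],[[-309,-192,8],[0,0,0],0],[[-343,-213,13],[0,0,0],0],[[-376,-233,18],[0,0,0],0],[[-406,-250,22],[0,0,0],0]]'
python3 -m jog '[[[0,0,0],[0,0,0],0],[[0,0,0],[0,0,0],0]]'
cat >> h.py <<'E'
def wristpot(col,x0,name,z=0):
    s=bot.read_state(); im=vision.capture('wrist'); cv2.imwrite(f'pics/{name}.png',im[:,:,::-1])
    p=proj('wrist',collar(*x0,z),s); b=blob(im,col,cen(p),60)
    if len(b)<50: print('none near',cen(p)); return
    print(col,len(b),cen(b),*fit(lambda x,y:collar(x,y,z),[('wrist',s,cen(b))],x0))
E
python3 - <<'E'
from h import *
wristpot('white',[.443,-.161],'w1')
E
```

```text
time_s: 2.02
position: [0.4305, -0.1154, 0.2779]
tcp_rot: [[-0.707, 0.707, -0.0], [0.707, 0.707, 0.0], [0.0, -0.0, -1.0]]
force: [0.9, 0.9, 0.5]
opening: 1.001
time_s: 2.18
position: [0.4307, -0.1145, 0.2776]
tcp_rot: [[-0.705, 0.709, -0.001], [0.709, 0.705, 0.001], [0.002, -0.0, -1.0]]
force: [-1.2, -0.2, -0.0]
opening: 1.0
white 1121 [291.73797058 253.02872102] [ 0.4439353  -0.16401709] [ 2.77803849e-06 -8.29546224e-07]
```

View pics/w1.png

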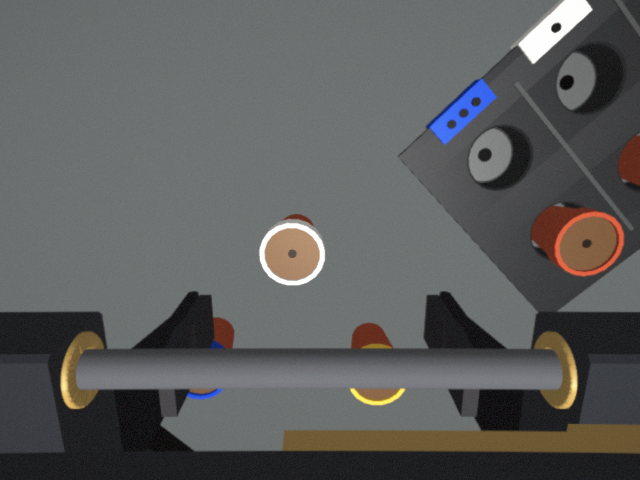

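The wrist view shows the white-rimmed pot at (292,253), standing clear of its neighbours. The fit is within 3 mm of the bench cameras.

```bash
python3 - <<'E'
from h import *
for p in [(.4437,-.1635,.13),(.4437,-.1635,.057)]: rel(p)
E
```

```text
rel (0.4437, -0.1635, 0.13) [-45.6 -26.  147.7] [-0.  -0.1 -0. ]
rel (0.4437, -0.1635, 0.057) [-45.7 -26.  220.7] [-0.  -0.1 -0. ]
```

```bash
python3 -m jog '[[[-15,-9,35],[0,0,0],0],[[-30,-18,70],[0,0,0],0],[[-45.5,-26,105],[0,0,0],0],[[-45.5,-26,140],[0,0,0],0],[[-45.5,-26,165],[0,0,0],0],[[-45.5,-26,185],[0,0,0],0],[[-45.5,-26,200],[0,0,0],0],[[-45.5,-26,212],[0,0,0],0],[[-45.5,-26,220.5],[0,0,0],0],[[-45.5,-26,220.5],[0,0,0],0]]'
python3 - <<'E'
from h import *
rel((.4439,-.1638,.057)); wristpot('white',[.4437,-.1635],'w2')
E
```

```text
time_s: 3.07
position: [0.4435, -0.1619, 0.0568]
tcp_rot: [[-0.709, 0.705, -0.003], [0.705, 0.709, 0.002], [0.003, -0.0, -1.0]]
force: [0.5, -0.0, 0.0]
opening: 1.001
rel (0.4439, -0.1638, 0.057) [-1.7 -1.1 -0.2] [-0.  -0.2  0.1]
white 3097 [317.44840949 304.15623823] [ 0.44073891 -0.16042622] [-3.44939451e-07  1.11018039e-06]
```

```bash
python3 -m jog '[[[0,0,0],[0,0,0],0.3],[[0,0,0],[0,0,0],0.6],[[0,0,0],[0,0,0],1],[[0,0,0],[0,0,0],1],[[0,0,0],[0,0,0],1],[[0,0,0],[0,0,0],1],[[0,0,0],[0,0,0],1],[[0,0,0],[0,0,0],1]]'
python3 -m jog '[[[0,0,-10],[0,0,0],1],[[0,0,-30],[0,0,0],1],[[0,0,-60],[0,0,0],1],[[0,0,-90],[0,0,0],1],[[0,0,-120],[0,0,0],1],[[0,0,-145],[0,0,0],1],[[0,0,-145],[0,0,0],1]]'
python3 - <<'E'
from h import *
O=np.array([.5702,.1367])
for q in[(.43,-.08,.205),(.44,.02,.205),(.47,.05,.205)]: rel(q)
E
```

```text
time_s: 3.78
position: [0.4447, -0.1641, 0.0582]
tcp_rot: [[-0.707, 0.707, 0.001], [0.707, 0.707, -0.0], [-0.001, 0.0, -1.0]]
force: [0.5, 0.9, 4.1]
opening: 0.667
time_s: 4.37
position: [0.4469, -0.1656, 0.207]
tcp_rot: [[-0.708, 0.706, 0.008], [0.706, 0.708, -0.005], [-0.009, 0.002, -1.0]]
force: [0.5, -0.1, -2.6]
opening: 0.663
rel (0.43, -0.08, 0.205) [72.5 48.6  1.4] [0.1 0.5 0. ]
rel (0.44, 0.02, 0.205) [136.  126.5   1. ] [0.1 0.5 0. ]
rel (0.47, 0.05, 0.205) [136.  168.9   1. ] [0.1 0.5 0. ]
```

```bash
python3 -m jog '[[[20,18,-6],[0,0,0],1],[[40,37,-12],[0,0,0],1],[[62,58,-18],[0,0,0],1],[[84,79,-24],[0,0,0],1],[[106,100,-30],[0,0,0],1],[[128,121,-36],[0,0,0],1],[[145,138,-42],[0,0,0],1],[[157,148,-45],[0,0,0],1],[[157,148,-45],[0,0,0],1],[[157,148,-45],[0,0,0],1]]'
python3 - <<'E'
from h import *
s=bot.read_state(); im=vision.capture('wrist'); v=im[:,:,::-1].copy(); cv2.imwrite('pics/w3raw.png',v)
O=np.array([.5702,.1367]);x=np.array([.99975,-.0225]);y=np.array([.0225,.99975])
L=lambda p,c:cv2.polylines(v,[np.int32(proj('wrist',p,s)*16)],True,c,1,cv2.LINE_AA,4)
for py in(-.1,0,.1): L(C*.029+[*(O-x*.05+y*py),.045],(255,255,0)); L(C*.029+[*(O-x*.05+y*py),.005],(0,255,0))
L([np.r_[O+x*sx*.114+y*sy*.168,.045] for sx,sy in((-1,-1),(-1,1),(1,1),(1,-1))],(0,255,255))
np.savez('w3.npz',p=s['position'],R=s['tcp_rot'])
cv2.imwrite('pics/w3.png',v)
E
```

```text
time_s: 5.2
position: [0.4368, 0.0522, 0.2467]
tcp_rot: [[-0.709, 0.705, -0.002], [0.705, 0.709, -0.0], [0.001, -0.002, -1.0]]
force: [-0.4, 0.2, -1.6]
opening: 0.665
```

View pics/w3.png

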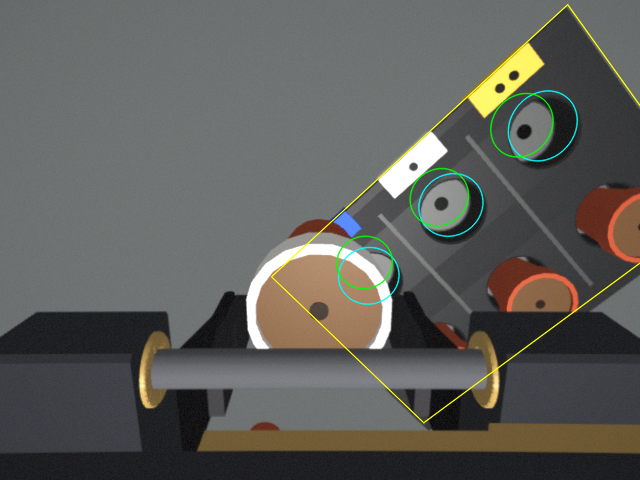

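```bash
python3 - <<'E'
from h import *
im=cv2.imread('pics/w3raw.png'); n=np.load('w3.npz'); s={'position':n['p'],'tcp_rot':n['R']}
g=cv2.cvtColor(im,cv2.COLOR_BGR2GRAY)
for (u,v) in((441,203),(524,131)):
    w=g[v-12:v+13,u-12:u+13]; m=(w<70).astype(np.uint8); k,l,st,c=cv2.connectedComponentsWithStats(m)
    print('hole',[(c[i]+[u-12,v-12],st[i,4]) for i in range(1,k)])
    f=lambda q:(proj('wrist',[[q[0],q[1],.005]],s)-np.array([u,v])).ravel(); print(least_squares(f,[.5,.1]).x)
O=np.array([.5702,.1367]);x=np.array([.99975,-.0225]);y=np.array([.0225,.99975])
print('pred W,Y',O-.05*x,O-.05*x+.1*y)
b=cv2.resize(im[70:270,380:600],None,fx=3,fy=3,interpolation=cv2.INTER_CUBIC)
b=cv2.convertScaleAbs(b,alpha=2.2); b
for q in(O-.05*x,O-.05*x+.1*y):
    p=(proj('wrist',C*.029+[*q,.045],s)-[380,70]+.5)*3-.5
    cv2.polylines(b,[np.int32(p*16)],True,(255,255,0),1,cv2.LINE_AA,4)
cv2.imwrite('pics/w3c.png',b)
E
```

```text
hole [(array([440.92 , 203.168]), np.int32(125))]
[0.52621677 0.13570812]
hole [(array([512.2, 120.2]), np.int32(5)), (array([523.70625, 131.34375]), np.int32(160))]
[0.52840774 0.23651761]
pred W,Y [0.5202125 0.137825 ] [0.5224625 0.2378   ]
```

View pics/w3c.png

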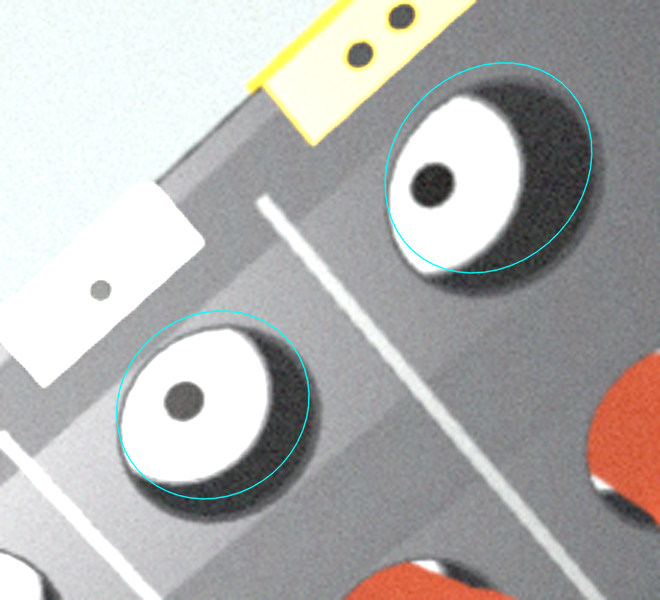

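The pocket mouths and drain holes, white (441,203) and yellow (524,131), sit about 6 mm further out (+x) than my tag-based guess. I had guessed the tag offset, so I'll use the wrist-measured holes: white (0.526, 0.136), yellow (0.528, 0.2365).

```bash
python3 - <<'E'
from h import *
for q in[(.5255,.136,.18),(.5255,.136,.107)]: rel(q)
E
```

```text
rel (0.5255, 0.136, 0.18) [ -3.1 122.4  66.4] [-0.1 -0.1  0.1]
rel (0.5255, 0.136, 0.107) [ -3.2 122.6 139.4] [-0.1 -0.1  0.1]
```

```bash
python3 -m jog '[[[-1,25,10],[0,0,0],1],[[-2,55,20],[0,0,0],1],[[-3,85,30],[0,0,0],1],[[-3,110,45],[0,0,0],1],[[-3,122.5,66],[0,0,0],1],[[-3,122.5,85],[0,0,0],1],[[-3,122.5,105],[0,0,0],1],[[-3,122.5,122],[0,0,0],1],[[-3,122.5,134],[0,0,0],1],[[-3,122.5,137],[0,0,0],1],[[-3,122.5,137],[0,0,0],1],[[-3,122.5,137],[0,0,0],1]]'
python3 - <<'E'
from h import *
rel((.5255,.136,.107)); cv2.imwrite('pics/side1.png',vision.capture('side')[:,:,::-1]); w=vision.capture('wrist')[:,:,::-1]
a=cv2.imread('pics/side1.png')[150:330,170:410]; cv2.imwrite('pics/c1.png',np.hstack([cv2.resize(a,(400,300),interpolation=cv2.INTER_CUBIC),cv2.resize(w,(400,300))]))
E
```

```text
time_s: 6.25
position: [0.527, 0.1354, 0.1107]
tcp_rot: [[-0.707, 0.708, -0.0], [0.708, 0.707, -0.0], [-0.0, -0.0, -1.0]]
force: [0.4, -0.2, -0.6]
opening: 0.663
rel (0.5255, 0.136, 0.107) [ 1.5 -0.6  3.7] [-0.  0. -0.]
```

View pics/c1.png

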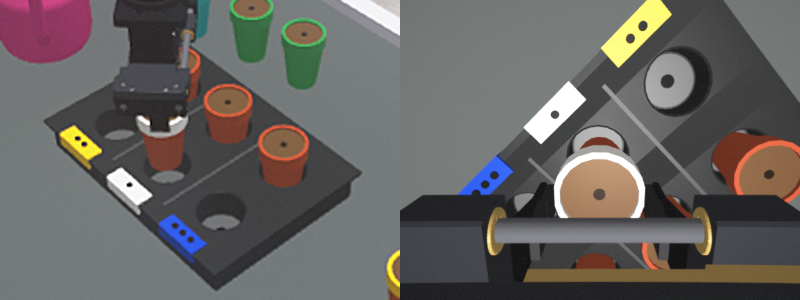

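The white pot hangs just above the white-tagged pocket (left crop, around (165,160)) and looks centred.

```bash
python3 -m jog '[[[1,0,8],[0,0,0],1],[[1,0,16],[0,0,0],1],[[1,0,24],[0,0,0],1],[[1,0,32],[0,0,0],1],[[1,0,39],[0,0,0],1],[[1,0,43],[0,0,0],1],[[1,0,45],[0,0,0],1],[[1,0,45],[0,0,0],1]]'
```

```text
time_s: 7.02
position: [0.5254, 0.137, 0.0651]
tcp_rot: [[-0.708, 0.707, -0.001], [0.707, 0.708, -0.0], [0.001, -0.001, -1.0]]
force: [-1.3, 0.2, -2.1]
opening: 0.667
```

```bash
python3 -m jog '[[[0,0,1],[0,0,0],1],[[0,0,2],[0,0,0],1],[[0,0,2],[0,0,0],1],[[0,0,2],[0,0,0],1]]'; python3 -m jog '[[[0,0,1],[0,0,0],1],[[0,0,1],[0,0,0],1],[[0,0,1],[0,0,0],1]]'
```

```text
time_s: 7.35
position: [0.5259, 0.1371, 0.0641]
tcp_rot: [[-0.708, 0.707, 0.0], [0.707, 0.708, 0.0], [-0.0, 0.0, -1.0]]
force: [1.1, -0.1, -2.6]
opening: 0.663
time_s: 7.6
position: [0.5262, 0.1371, 0.0633]
tcp_rot: [[-0.708, 0.707, 0.001], [0.707, 0.708, 0.0], [-0.001, 0.001, -1.0]]
force: [0.4, -0.3, 1.9]
opening: 0.668
```

```bash
python3 -m jog '[[[0,0,0.5],[0,0,0],1],[[0,0,0.5],[0,0,0],0.2],[[0,0,0.5],[0,0,0],0],[[0,0,0.5],[0,0,0],0],[[0,0,0.5],[0,0,0],0],[[0,0,0.5],[0,0,0],0]]'; python3 -m jog '[[[0,0,-10],[0,0,0],0],[[0,0,-30],[0,0,0],0],[[0,0,-60],[0,0,0],0],[[0,0,-95],[0,0,0],0],[[0,0,-130],[0,0,0],0],[[-15,-20,-165],[0,0,0],0],[[-30,-45,-190],[0,0,0],0],[[-40,-70,-200],[0,0,0],0],[[-40,-70,-200],[0,0,0],0],[[-40,-70,-200],[0,0,0],0]]'
python3 - <<'E'
from h import *
wristpot('white',[.526,.136],'w4',.005)
E
```

```text
time_s: 8.1
position: [0.5257, 0.137, 0.0622]
tcp_rot: [[-0.708, 0.707, -0.0], [0.707, 0.708, -0.0], [0.0, -0.0, -1.0]]
force: [-0.9, 1.3, 0.3]
opening: 0.946
time_s: 8.93
position: [0.5046, 0.0585, 0.2638]
tcp_rot: [[-0.706, 0.708, 0.002], [0.708, 0.706, 0.0], [-0.002, 0.002, -1.0]]
force: [-0.6, -0.1, 0.2]
opening: 1.001
white 1610 [403.10564426 160.08801274] [0.52446376 0.13839745] [ 8.00815997e-07 -1.11958778e-06]
```

View pics/w4.png

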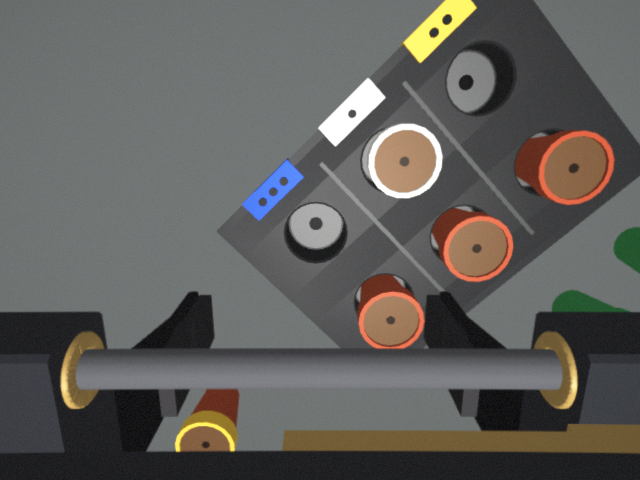

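The white pot is seated at (403,160), and the yellow pocket hole (466,82) and blue hole (316,223) are both visible. Now the yellow pot.

```bash
python3 - <<'E'
from h import *
s=bot.read_state()
for p in((466,82),(316,223)):
    f=lambda q:(proj('wrist',[[q[0],q[1],.005]],s)-np.array(p)).ravel(); print(least_squares(f,[.5,.1]).x)
rel((.56,-.14,.27))
E
```

```text
[0.52713006 0.2370137 ]
[0.52329628 0.03638383]
rel (0.56, -0.14, 0.27) [-180.3 -101.4   -7.3] [ 0.  0. -0.]
```

```bash
python3 -m jog '[[[-30,-17,-1],[0,0,0],0],[[-62,-35,-2],[0,0,0],0],[[-94,-53,-4],[0,0,0],0],[[-126,-71,-5],[0,0,0],0],[[-156,-88,-6],[0,0,0],0],[[-180,-101,-7],[0,0,0],0],[[-180,-101,-7],[0,0,0],0],[[-180,-101,-7],[0,0,0],0],[[-180,-101,-7],[0,0,0],0]]'
python3 - <<'E'
from h import *
wristpot('yellow',[.594,-.196],'w5'); rel((.594,-.196,.057))
E
```

```text
time_s: 9.73
position: [0.5601, -0.1378, 0.268]
tcp_rot: [[-0.708, 0.706, -0.003], [0.706, 0.708, 0.002], [0.003, -0.0, -1.0]]
force: [-0.3, 0.2, -0.0]
opening: 0.999
yellow 439 [301.14292122 276.67294645] [ 0.5938548  -0.19492715] [-3.66885615e-08 -6.88186788e-07]
rel (0.594, -0.196, 0.057) [-66.  -17.4 211.1] [-0.  -0.2  0.1]
```

```bash
python3 -m jog '[[[-22,-6,30],[0,0,0],0],[[-44,-12,60],[0,0,0],0],[[-65,-17,90],[0,0,0],0],[[-65,-17,125],[0,0,0],0],[[-65,-17,155],[0,0,0],0],[[-65,-17,177],[0,0,0],0],[[-65,-17,194],[0,0,0],0],[[-65,-17,205],[0,0,0],0],[[-65,-17,211],[0,0,0],0],[[-65,-17,211],[0,0,0],0],[[-65,-17,211],[0,0,0],0.3],[[-65,-17,211],[0,0,0],0.6]]'
python3 -m jog '[[[0,0,0],[0,0,0],1],[[0,0,0],[0,0,0],1],[[0,0,0],[0,0,0],1],[[0,0,0],[0,0,0],1],[[0,0,0],[0,0,0],1],[[0,0,0],[0,0,0],1]]'
python3 -m jog '[[[0,0,-10],[0,0,0],1],[[0,0,-30],[0,0,0],1],[[0,0,-60],[0,0,0],1],[[0,0,-95],[0,0,0],1],[[0,0,-130],[0,0,0],1],[[0,0,-165],[0,0,0],1],[[0,0,-180],[0,0,0],1],[[0,0,-180],[0,0,0],1]]'
python3 - <<'E'
from h import *
rel((.47,.07,.22)); rel((.47,.12,.22))
E
```

```text
time_s: 10.78
position: [0.5957, -0.1975, 0.0598]
tcp_rot: [[-0.708, 0.706, 0.002], [0.706, 0.708, -0.001], [-0.003, 0.001, -1.0]]
force: [0.2, 0.5, 0.6]
opening: 0.918
time_s: 11.28
position: [0.5952, -0.1977, 0.0591]
tcp_rot: [[-0.707, 0.707, 0.001], [0.707, 0.707, -0.001], [-0.001, 0.001, -1.0]]
force: [0.1, 0.4, 2.9]
opening: 0.661
time_s: 11.95
position: [0.597, -0.1987, 0.2437]
tcp_rot: [[-0.708, 0.706, 0.008], [0.706, 0.708, -0.005], [-0.009, 0.003, -1.0]]
force: [0.6, 0.9, -0.3]
opening: 0.662
rel (0.47, 0.07, 0.22) [279.9 100.4  21.3] [0.1 0.5 0. ]
rel (0.47, 0.12, 0.22) [315.2 135.8  21.1] [0.1 0.5 0. ]
```

```bash
python3 -m jog '[[[25,10,0],[0,0,0],1],[[58,24,0],[0,0,0],1],[[94,40,0],[0,0,0],1],[[130,56,0],[0,0,0],1],[[166,72,0],[0,0,0],1],[[202,88,0],[0,0,0],1],[[238,104,0],[0,0,0],1],[[270,117,0],[0,0,0],1],[[297,128,0],[0,0,0],1],[[315,136,0],[0,0,0],1],[[315,136,0],[0,0,0],1],[[315,136,0],[0,0,0],1]]'
python3 - <<'E'
from h import *
p=np.array(bot.read_state()['position']); wristpot('yellow',list(p[:2]),'w6',p[2]-.058); print(p)
rel((.5275,.2365,.18)); rel((.5275,.2365,.11))
E
```

```text
time_s: 12.95
position: [0.4661, 0.122, 0.2371]
tcp_rot: [[-0.709, 0.705, -0.003], [0.705, 0.709, -0.001], [0.002, -0.003, -1.0]]
force: [-0.5, -0.0, -1.3]
opening: 0.663
none near [319.55086446 309.34896078]
[0.46614213 0.12204344 0.23705737]
rel (0.5275, 0.2365, 0.18) [ 38.4 124.4  57.1] [-0.1 -0.1  0.1]
rel (0.5275, 0.2365, 0.11) [ 38.4 124.5 127.1] [-0.1 -0.1  0.1]
```

View pics/w6.png

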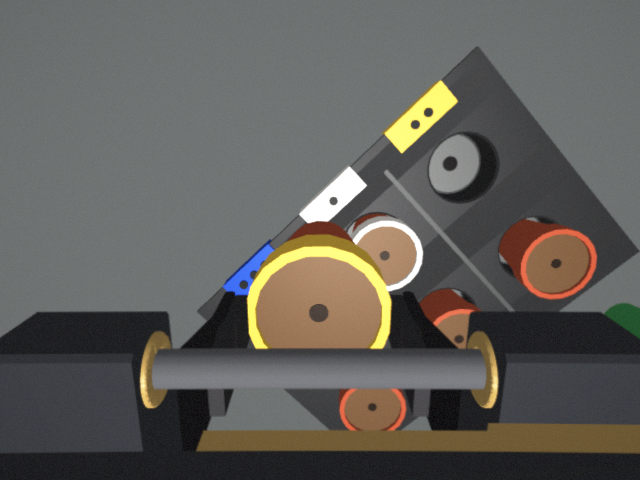

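The yellow pot is held upright (disc dot at (319,313)) and the yellow pocket is clear at (450,163). The pot sits about 2 mm along tool +x of the TCP, so I'm compensating for that.

```bash
python3 -m jog '[[[9,30,5],[0,0,0],1],[[18,60,10],[0,0,0],1],[[27,90,18],[0,0,0],1],[[36.5,115,30],[0,0,0],1],[[36.5,124.5,50],[0,0,0],1],[[36.5,124.5,72],[0,0,0],1],[[36.5,124.5,95],[0,0,0],1],[[36.5,124.5,113],[0,0,0],1],[[36.5,124.5,123],[0,0,0],1],[[36.5,124.5,127],[0,0,0],1],[[36.5,124.5,127],[0,0,0],1],[[36.5,124.5,127],[0,0,0],1]]'
python3 - <<'E'
from h import *
rel((.529,.2353,.067))
E
```

```text
time_s: 14.0
position: [0.5309, 0.2349, 0.1119]
tcp_rot: [[-0.707, 0.707, 0.001], [0.707, 0.707, 0.0], [-0.001, 0.001, -1.0]]
force: [-0.0, 0.6, -0.8]
opening: 0.663
rel (0.529, 0.2353, 0.067) [ 1.7 -1.1 44.9] [ 0.1  0.  -0. ]
```

```bash
python3 -m jog '[[[1,-0.5,8],[0,0,0],1],[[1,-0.5,16],[0,0,0],1],[[1,-0.5,24],[0,0,0],1],[[1,-0.5,32],[0,0,0],1],[[1,-0.5,39],[0,0,0],1],[[1,-0.5,43],[0,0,0],1],[[1,-0.5,45.5],[0,0,0],1],[[1,-0.5,46],[0,0,0],1],[[1,-0.5,46],[0,0,0],1]]'; python3 -m jog '[[[0,0,1],[0,0,0],1],[[0,0,1],[0,0,0],1],[[0,0,1],[0,0,0],1]]'
```

```text
time_s: 14.75
position: [0.5289, 0.2357, 0.0652]
tcp_rot: [[-0.708, 0.707, -0.0], [0.707, 0.708, -0.0], [0.0, -0.0, -1.0]]
force: [-0.2, 0.6, -1.8]
opening: 0.661
time_s: 15.0
position: [0.5291, 0.2357, 0.0646]
tcp_rot: [[-0.708, 0.707, 0.001], [0.707, 0.708, 0.0], [-0.0, 0.001, -1.0]]
force: [-0.3, 0.6, -0.3]
opening: 0.664
```

```bash
python3 -m jog '[[[0,0,1],[0,0,0],1],[[0,0,1],[0,0,0],1],[[0,0,1],[0,0,0],1]]'; python3 -m jog '[[[0,0,0.5],[0,0,0],1],[[0,0,0.5],[0,0,0],1],[[0,0,0.5],[0,0,0],1]]'
```

```text
time_s: 15.25
position: [0.5294, 0.2358, 0.064]
tcp_rot: [[-0.708, 0.707, 0.001], [0.707, 0.708, 0.0], [-0.001, 0.001, -1.0]]
force: [-0.8, -0.2, 3.3]
opening: 0.661
time_s: 15.5
position: [0.5296, 0.2358, 0.0639]
tcp_rot: [[-0.708, 0.707, 0.002], [0.707, 0.708, 0.0], [-0.001, 0.001, -1.0]]
force: [-0.1, -0.5, 6.8]
opening: 0.664
```

Force now points up, so the pot is on the floor. Release, retreat and look.

```bash
python3 -m jog '[[[0,0,0],[0,0,0],0.2],[[0,0,0],[0,0,0],0],[[0,0,0],[0,0,0],0],[[0,0,0],[0,0,0],0],[[0,0,0],[0,0,0],0]]'; python3 -m jog '[[[0,0,-10],[0,0,0],0],[[0,0,-30],[0,0,0],0],[[0,0,-60],[0,0,0],0],[[0,0,-95],[0,0,0],0],[[0,0,-130],[0,0,0],0],[[-15,-20,-160],[0,0,0],0],[[-30,-45,-180],[0,0,0],0],[[-40,-70,-190],[0,0,0],0],[[-50,-90,-190],[0,0,0],0],[[-50,-90,-190],[0,0,0],0],[[-50,-90,-190],[0,0,0],0]]'
python3 - <<'E'
from h import *
wristpot('yellow',[.528,.237],'w7',.005); wristpot('white',[.526,.136],'w7b',.005)
rel((.41,-.0,.26));rel((.44,-.25,.27))
E
```

```text
time_s: 15.92
position: [0.5287, 0.2356, 0.0625]
tcp_rot: [[-0.708, 0.707, -0.001], [0.707, 0.708, -0.0], [0.0, -0.001, -1.0]]
force: [-0.4, -0.2, 0.9]
opening: 0.948
time_s: 16.83
position: [0.5005, 0.136, 0.2537]
tcp_rot: [[-0.706, 0.708, 0.001], [0.708, 0.706, 0.001], [-0.0, 0.001, -1.0]]
force: [0.5, 0.3, -0.8]
opening: 1.0
yellow 388 [430.28655679 149.64812571] [0.52749411 0.23629066] [-1.49196796e-06  1.00901613e-06]
white 1412 [340.08848808 231.51567607] [0.52503564 0.13819836] [-6.76073569e-07  4.49066874e-07]
rel (0.41, -0.0, 0.26) [ -32.6 -161.2   -7.1] [ 0. -0.  0.]
rel (0.44, -0.25, 0.27) [-230.5 -316.9  -17.2] [ 0. -0.  0.]
```

```bash
python3 -m jog '[[[-18,-24,-2],[0,0,0],0],[[-40,-54,-4],[0,0,0],0],[[-63,-86,-6],[0,0,0],0],[[-87,-119,-8],[0,0,0],0],[[-111,-152,-10],[0,0,0],0],[[-135,-185,-12],[0,0,0],0],[[-159,-218,-14],[0,0,0],0],[[-183,-251,-16],[0,0,0],0],[[-206,-283,-17],[0,0,0],0],[[-224,-308,-17],[0,0,0],0],[[-230,-317,-17],[0,0,0],0],[[-230,-317,-17],[0,0,0],0]]'
python3 -m jog '[[[0,0,0],[0,0,0],0],[[0,0,0],[0,0,0],0]]'
python3 - <<'E'
from h import *
wristpot('blue',[.462,-.317],'w8'); rel((.462,-.317,.057))
E
```

```text
time_s: 17.93
position: [0.4399, -0.2522, 0.2693]
tcp_rot: [[-0.706, 0.708, -0.0], [0.708, 0.706, 0.0], [0.0, -0.0, -1.0]]
force: [-0.4, 0.4, 0.7]
opening: 0.998
time_s: 18.1
position: [0.4397, -0.2481, 0.2694]
tcp_rot: [[-0.709, 0.705, -0.001], [0.705, 0.709, 0.002], [0.002, 0.001, -1.0]]
force: [-0.3, -0.3, 0.1]
opening: 1.0
blue 1142 [282.84487863 277.83831656] [ 0.46297911 -0.31857169] [9.38370022e-08 1.12330787e-06]
rel (0.462, -0.317, 0.057) [-64.8 -33.4 212.4] [ 0.  -0.1  0.2]
```

```bash
python3 -m jog '[[[-22,-11,30],[0,0,0],0],[[-44,-22,60],[0,0,0],0],[[-65,-33.5,90],[0,0,0],0],[[-65,-33.5,125],[0,0,0],0],[[-65,-33.5,155],[0,0,0],0],[[-65,-33.5,177],[0,0,0],0],[[-65,-33.5,194],[0,0,0],0],[[-65,-33.5,205],[0,0,0],0],[[-65,-33.5,211.5],[0,0,0],0],[[-65,-33.5,211.5],[0,0,0],0],[[-65,-33.5,211.5],[0,0,0],0.3],[[-65,-33.5,211.5],[0,0,0],0.6]]'
python3 -m jog '[[[0,0,0],[0,0,0],1],[[0,0,0],[0,0,0],1],[[0,0,0],[0,0,0],1],[[0,0,0],[0,0,0],1],[[0,0,0],[0,0,0],1],[[0,0,0],[0,0,0],1]]'
python3 -m jog '[[[0,0,-10],[0,0,0],1],[[0,0,-30],[0,0,0],1],[[0,0,-60],[0,0,0],1],[[0,0,-95],[0,0,0],1],[[0,0,-130],[0,0,0],1],[[0,0,-165],[0,0,0],1],[[0,0,-180],[0,0,0],1],[[0,0,-180],[0,0,0],1]]'
python3 - <<'E'
from h import *
rel((.44,-.05,.23))
E
```

```text
time_s: 19.15
position: [0.4627, -0.3202, 0.0596]
tcp_rot: [[-0.708, 0.706, 0.002], [0.706, 0.708, -0.002], [-0.003, -0.0, -1.0]]
force: [-0.1, 0.1, -0.1]
opening: 0.918
time_s: 19.65
position: [0.4624, -0.3201, 0.059]
tcp_rot: [[-0.707, 0.707, 0.001], [0.707, 0.707, -0.001], [-0.002, 0.0, -1.0]]
force: [0.0, 1.2, 4.0]
opening: 0.664
time_s: 20.32
position: [0.4634, -0.3218, 0.2431]
tcp_rot: [[-0.708, 0.706, 0.006], [0.706, 0.708, -0.007], [-0.009, -0.001, -1.0]]
force: [0.2, -0.3, -2.1]
opening: 0.666
rel (0.44, -0.05, 0.23) [208.7 175.8  11. ] [-0.   0.5  0.1]
```

```bash
python3 -m jog '[[[20,17,0],[0,0,0],1],[[46,39,0],[0,0,0],1],[[73,61,0],[0,0,0],1],[[100,84,0],[0,0,0],1],[[127,107,0],[0,0,0],1],[[154,130,0],[0,0,0],1],[[180,152,0],[0,0,0],1],[[199,168,0],[0,0,0],1],[[208,176,0],[0,0,0],1],[[208,176,0],[0,0,0],1],[[208,176,0],[0,0,0],1]]'
python3 - <<'E'
from h import *
rel((.5246,.035,.2));rel((.5246,.035,.11))
p=vision.capture('wrist')[:,:,::-1]; cv2.imwrite('pics/w9.png',p)
E
```

```text
time_s: 21.23
position: [0.4378, -0.0477, 0.2372]
tcp_rot: [[-0.709, 0.705, -0.003], [0.705, 0.709, 0.0], [0.002, -0.002, -1.0]]
force: [0.3, -1.3, -1.0]
opening: 0.662
rel (0.5246, 0.035, 0.2) [ -3.2 119.9  37. ] [-0.1 -0.1  0.1]
rel (0.5246, 0.035, 0.11) [ -3.4 120.1 127. ] [-0.1 -0.1  0.1]
```

View pics/w9.png

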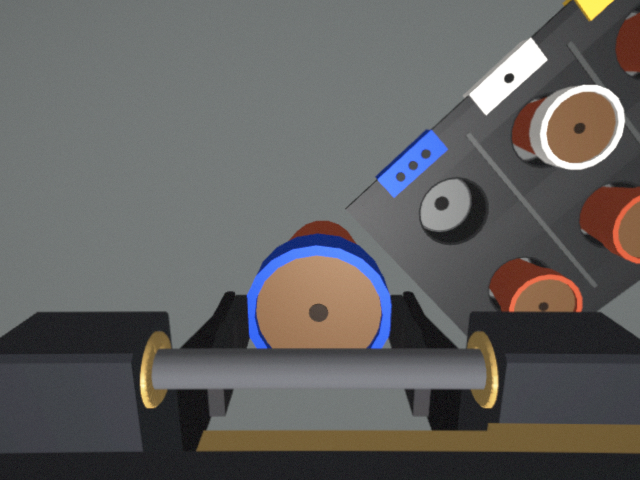

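The blue pot is held upright (dot at (319,312)) and the blue pocket hole is at (441,203), the same place in view that white's had.

```bash
python3 -m jog '[[[-1,30,5],[0,0,0],1],[[-2,60,10],[0,0,0],1],[[-3,90,18],[0,0,0],1],[[-4,112,30],[0,0,0],1],[[-4,120,50],[0,0,0],1],[[-4,120,72],[0,0,0],1],[[-4,120,95],[0,0,0],1],[[-4,120,113],[0,0,0],1],[[-4,120,123],[0,0,0],1],[[-4,120,127],[0,0,0],1],[[-4,120,127],[0,0,0],1],[[-4,120,127],[0,0,0],1]]'
python3 - <<'E'
from h import *
rel((.5246,.035,.067))
E
```

```text
time_s: 22.28
position: [0.5273, 0.0331, 0.1118]
tcp_rot: [[-0.707, 0.707, 0.001], [0.707, 0.707, -0.0], [-0.001, 0.001, -1.0]]
force: [-0.4, 0.6, -0.6]
opening: 0.663
rel (0.5246, 0.035, 0.067) [ 3.3 -0.6 44.8] [ 0.   0.1 -0. ]
```

```bash
python3 -m jog '[[[1,-0.3,4],[0,0,0],1],[[2.5,-0.3,12],[0,0,0],1],[[2.5,-0.3,20],[0,0,0],1],[[2.5,-0.3,29],[0,0,0],1],[[2.5,-0.3,37],[0,0,0],1],[[2.5,-0.3,43],[0,0,0],1],[[2.5,-0.3,45.5],[0,0,0],1],[[2.5,-0.3,46],[0,0,0],1],[[2.5,-0.3,46],[0,0,0],1]]'; python3 -m jog '[[[0,0,1],[0,0,0],1],[[0,0,1],[0,0,0],1],[[0,0,1],[0,0,0],1]]';  python3 -m jog '[[[0,0,1],[0,0,0],1],[[0,0,1],[0,0,0],1],[[0,0,1],[0,0,0],1]]'
```

```text
time_s: 23.03
position: [0.5246, 0.0354, 0.0651]
tcp_rot: [[-0.708, 0.707, -0.0], [0.707, 0.708, 0.0], [0.0, -0.0, -1.0]]
force: [0.2, -0.4, -0.9]
opening: 0.661
time_s: 23.28
position: [0.5248, 0.0353, 0.0646]
tcp_rot: [[-0.708, 0.707, 0.001], [0.707, 0.708, -0.0], [-0.0, 0.0, -1.0]]
force: [-0.1, 0.1, -1.2]
opening: 0.66
time_s: 23.53
position: [0.5252, 0.0353, 0.064]
tcp_rot: [[-0.708, 0.707, 0.001], [0.707, 0.708, -0.0], [-0.001, 0.001, -1.0]]
force: [0.1, 0.4, 3.9]
opening: 0.66
```

```bash
python3 -m jog '[[[0,0,0.5],[0,0,0],1],[[0,0,0.5],[0,0,0],0.2],[[0,0,0.5],[0,0,0],0],[[0,0,0.5],[0,0,0],0],[[0,0,0.5],[0,0,0],0],[[0,0,0.5],[0,0,0],0]]'; python3 -m jog '[[[0,0,-10],[0,0,0],0],[[0,0,-30],[0,0,0],0],[[0,0,-60],[0,0,0],0],[[0,0,-95],[0,0,0],0],[[0,0,-130],[0,0,0],0],[[-15,-20,-165],[0,0,0],0],[[-30,-45,-190],[0,0,0],0],[[-40,-60,-200],[0,0,0],0],[[-50,-70,-200],[0,0,0],0],[[-50,-70,-200],[0,0,0],0],[[-50,-70,-200],[0,0,0],0]]'
python3 - <<'E'
from h import *
wristpot('blue',[.524,.036],'w10',.005); wristpot('white',[.526,.136],'w11',.005)
a=vision.capture('scene')[:,:,::-1][110:320,200:480]; b=vision.capture('side')[:,:,::-1][60:345,130:410]
cv2.imwrite('pics/end.png',np.hstack([cv2.resize(a,(400,300)),cv2.resize(b,(400,400))[50:350]]))
E
```

```text
time_s: 24.03
position: [0.5243, 0.0354, 0.0626]
tcp_rot: [[-0.708, 0.707, -0.001], [0.707, 0.708, 0.0], [0.001, -0.0, -1.0]]
force: [-0.8, -0.1, 0.0]
opening: 0.939
time_s: 24.95
position: [0.5101, -0.0496, 0.2632]
tcp_rot: [[-0.706, 0.708, 0.0], [0.708, 0.706, 0.001], [0.0, 0.0, -1.0]]
force: [0.2, 0.1, 0.1]
opening: 1.001
blue 1259 [407.22033134 150.35268042] [0.52586839 0.03802648] [-5.03943340e-07  9.54279358e-07]
white 1862 [506.09019469  55.36848947] [0.52587244 0.14069438] [-4.92756271e-07  2.13802295e-07]
```

View pics/end.png

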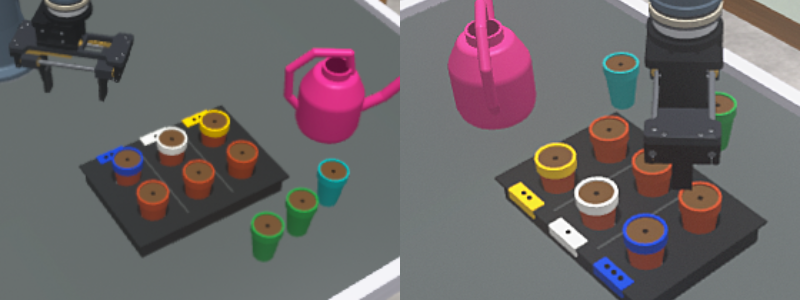

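All three pots stand level beside their matching tags, the guards and the can have not moved, and the gripper is clear.

```bash
python3 -c "
from rig import bot
print(bot.hand_in())"
```

```text
the job is handed in; nothing more can be done
None
```

I loaded the white, yellow and blue pots, in that order, into the pockets with their matching tags and handed the job in at about 25 s. `hand_in` gives no verdict. Each pot was lowered until the force reading showed it on the pocket floor, then let go.

**Last checks:**
- **Pot positions:** the final wrist view put blue at (0.526, 0.038) and white at (0.526, 0.141). Yellow, last measured after its own placing, was at (0.527, 0.236). Blue is about 3 mm from its pocket's measured drain hole, yellow about 1 mm, and white 2–5 mm depending on the view. The limit is 10 mm.
- **Scene:** the final pictures show all three pots upright and seated, the guard pots and watering can where they were by eye, and the gripper clear of everything.

**Disagreements:**
- **Pocket centres:** my first estimate, from the tags, was about 6 mm off along x. I used the drain holes seen by the wrist camera instead.
- **White pot:** its position varied by about 2 mm between wrist views, about what the camera calibration allows.

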